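Dispense the small milling balls

ROBOT

A 6-joint arm with a two-finger parallel gripper is mounted at the origin on the work surface. World frame = base frame: x ahead of the robot, y to its left, z up, the work surface at z = 0. Lengths are in m, angles in rad, forces in N, time in s.
With the tool pointing down it reaches from about 0.275 to 0.975 m from the base axis. Payload 8.4 kg.
Tool frame: the origin (TCP) lies midway between the tips of the shut fingers; the grasp point (between the pads) lies 19 mm behind it; z points along the fingers, y is the line along which they close (so a half turn about z gives the same grasp; the last joint's range is limited). The gripper opens to 92 mm and grips with 3 to 60 N. Pads are 20 mm wide; open, the fingers measure 128 mm over their backs; the gripper's body (75 mm by 189 mm) begins 69 mm behind the grasp point.
Start: joints at [-1.253, 0.353, 1.633, -0, 1.155, -0.002], TCP at [0.196, -0.593, 0.215] pointing down, gripper open.
Joint ranges: [-2.63, 2.63], [-0.92, 2.1], [0.06, 2.66], [-1.3, 4.44], [0, 2.69], [-3.02, 3.02]. Speed limits (rad/s): [2.22, 2.22, 2.79, 3.14, 3.14, 3.14].

INTERFACE

Orientations are given as [roll, pitch, yaw] about the fixed x, y, z axes, in that order (R = Rz(yaw) Ry(pitch) Rx(roll)).
In Python, from workcell import r gives the robot as it stands.
- The arm moves only by the tool servo_tool, never from a script. Its argument "motion" is a list of rows, each a list of 4 numbers: the shift along the tool's x, y, z as a fraction of full scale, then the turn about the tool's z as a fraction of full scale. A call has 1 to 20 rows; each row is the pose to reach, as a shift and turn from the pose commanded when the call began, along the tool's axes at that moment; what a row does not reach only later rows make up. Full scale, the value 1, is 200 mm for a shift and pi/4 rad for a turn. A row lasts 1/12 s, in which the tool goes at most 41.7 mm and 7.16 degrees, less where a joint would pass 70% of its speed; a pose out of reach is approached as far as the arm can. A call with a number of a shift or a turn outside -1 to 1 is refused whole. A call with a gripper value outside its range is refused whole. "hand" is the opening, from 0 (shut) to 1 (fully open), set as the call begins (left out, the last holds). The fingers move at their own pace and stop on an object; "force" is the grip in N (left out, the last holds). Time passes only in rows, so rows that repeat a pose let the fingers close. It gives the time, the measured TCP pose, the force, the opening and the grip force at its end, in the units of the state.
- r.read_state(): the state, without advancing time (a new reading comes with each control period).
- r.grab_frame(name): name is "side" or "top"; returns a dict with "image" (480x640x3 uint8, blue, green, red), "camera_matrix" (3x3 intrinsics, pixels), "T" (4x4, takes a point from camera to world coordinates). Camera axes: x right, y up, looking along -z (the intrinsics and any distortion apply to the point x, -y, -z); pixel columns grow to the right and rows downward; lengths in m; the calibration is good to about 2 mm. A picture is of the moment at which its call begins. There is no depth.
- r.finish_job(): hands the job in; it is judged then, once.
The state is a dict: "time": time; "joints": joint angles; "qd": joint speeds; "joint_efforts": joint torques, N m; "tcp_pos": TCP position; "ee_rot": TCP orientation; "force": force on the tool from outside, world axes, zero at the start; "torque": the same for the moment, N m; "opening": finger opening in m; "gripper_force": force on a finger pad.
Only numpy, scipy, OpenCV 4.12 (cv2) and the standard library are available. Lean on these libraries where they do the work, as an engineer would, in place of code of your own. Each camera call takes 0.05 s, during which the arm holds its last target. There are 200 camera calls.

TASK

Turn the dispenser's cap so that the hole that lets the small white milling balls through, but not the large steel one, is over the tube; only then tip the magazine over with its crank so that all four white balls run out into the catch tray. The steel ball must stay in the tube, and the mouse, hygrometer, mug and amber bottle must stay where they are.

Things in the scene. Friction and masses are not known exactly. Their poses are not given: they have to be found in the camera images.
- dispenser: Ball dispenser: a fixed stand with a built-in grey catch tray and two blue uprights (50 x 12 mm, 140 mm tall, at y = +82 and -82 mm). Origin on the desk, directly under the axle, midway between the uprights; x points to the tip-over side (away from the robot), y left, z up. The axle lies along y, 125 mm above the origin. The white tipping magazine hangs between the uprights.
- outlet (a point): Mouth of the tube: middle of its opening in the magazine's white square deck (120 x 136 mm), 33 mm to the tip-over side of the cap's axis and 177 mm above the desk when upright. Above the deck turns the blue four-lobed cap, 5 mm thick, top 183 mm above the desk, lobes reaching 65 mm from its axis (which is at the dispenser's x = y = 0). Axes of the magazine.
- tilt (a joint): Tip angle of the magazine about the axle (rad): 0 upright (a stop, starts there), grows as the top goes over towards the dispenser's +x, end stop at 2.1. Stiff (0.35 N m, some 5 N at the crank pin): it stays where it is left. The balls begin to run to the cap a little past 1.57 (tube level); at 2.0 they run out freely.
- pin (a point): Middle of the red crank pin that tips the magazine: round bar 12 mm thick, 58 mm long along the dispenser's y, centre at y = -128 mm, 75 mm from the axle on a steel arm (at y = -92 to -98 mm). At tilt t it lies at x = 75 sin(t - 1.0), z = 125 + 75 cos(t - 1.0) mm in the dispenser's frame: from the robot's side over the top to the far side.
- cap (a joint): Angle of the dial cap (rad), growing counterclockwise seen from above, range -1.5 to 2.8. Over the tube: at -1.3 the blank lobe, 0 the small hole (14 mm), 1.3 the medium hole (26 mm), 2.6 the large hole (42 mm). Lobe centres are 39 mm from the cap's axis. 0.07 rad off is still fine. Stiff (0.05 N m), stays where left, no click stops. Starts between -0.9 and 0.6.
- knob (a point): Grip point of the orange bar knob on the cap's axis: bar 36 mm long (point x), 12 mm thick (point y, pinch across it) and 38 mm tall above the cap; the point is 18 mm below the bar's top, 25 mm above the cap's upper face. Turns with the cap.
- medium_hole (a point): Centre, on the upper face, of the cap's medium (26 mm) hole. Turns with the cap.
- tube (a point): Middle of the clear tube on its axis, halfway along; tube inner diameter 33 mm, 109 mm long inside, closed at the bottom. Axes of the magazine (z along the tube towards the cap).
- tray (a point): Middle of the inner floor of the grey catch tray, 5 mm above the desk; inside 228 mm (x) by 140 mm (y), walls 45 mm high above the desk; axes as the dispenser's.
- big_center (a point): Centre of the large dark steel ball, 30 mm diameter, about 110 g, at the bottom of the tube under the white ones. It can pass only the large hole.
- ball0_center (a point): Centre of one of the four white ceramic balls, 20 mm diameter, 15 g, lying in the tube on the steel ball at the start. They pass the medium and the large hole.
- ball0: The same white ball (origin on its surface, turning with it).
- ball1_center (a point): Centre of one of the four white ceramic balls, 20 mm diameter, 15 g, lying in the tube on the steel ball at the start. They pass the medium and the large hole.
- ball1: The same white ball (origin on its surface, turning with it).
- ball2_center (a point): Centre of one of the four white ceramic balls, 20 mm diameter, 15 g, lying in the tube on the steel ball at the start. They pass the medium and the large hole.
- ball2: The same white ball (origin on its surface, turning with it).
- ball3_center (a point): Centre of one of the four white ceramic balls, 20 mm diameter, 15 g, lying in the tube on the steel ball at the start. They pass the medium and the large hole.
- ball3: The same white ball (origin on its surface, turning with it).
- mouse: Grey computer mouse, about 100 x 60 x 34 mm, loose; bystander. Origin under its middle.
- hygrometer: White thermo-hygrometer with grey screen, 50 x 95 x 115 mm tall, loose; bystander. Origin under its middle.
- mug: Blue mug, 80 mm wide with handle, 90 mm tall, loose; bystander. Origin under its middle.
- reagent: Amber bottle, 66 mm diameter, 140 mm tall, loose; bystander. Origin under its middle.

How it is judged:
On the way, in this order (a step that is already met when the one before it is completed fails the run):
1. the cap's medium hole stands over the tube (cap at 1.3 within 0.15 rad) while the magazine is still upright (tilt under 0.5 rad) (value of joint cap between 1.15 and 1.45 rad and value of joint tilt below 0.5 rad), for 0.2 s.
2. the magazine is tipped past level (tilt over 1.57 rad) (value of joint tilt above 1.57 rad), for 0.1 s.
At the end, for the whole second after the job is handed in: All four white balls lie at rest in the catch tray (centres within its walls and less than 45 mm above its floor), and the large steel ball is still in the tube (its centre within 62 mm of the tube's middle). The magazine may stay tipped or be set upright again (z of each of ball0_center, ball1_center, ball2_center, ball3_center in the frame of tray below 0.045 m and linear speed of each of ball0, ball1, ball2, ball3 below 0.05 m/s and x of ball0_center in the frame of tray between -0.118 and 0.118 m and y of ball0_center in the frame of tray between -0.074 and 0.074 m and x of ball1_center in the frame of tray between -0.118 and 0.118 m and y of ball1_center in the frame of tray between -0.074 and 0.074 m and x of ball2_center in the frame of tray between -0.118 and 0.118 m and y of ball2_center in the frame of tray between -0.074 and 0.074 m and x of ball3_center in the frame of tray between -0.118 and 0.118 m and y of ball3_center in the frame of tray between -0.074 and 0.074 m and distance between big_center and tube below 0.062 m); the robot touches nothing.
It fails at once if the mouse is moved more than 30 mm (distance of mouse from where it was at the start of the episode above 0.03 m).
It fails at once if the hygrometer is moved more than 30 mm (distance of hygrometer from where it was at the start of the episode above 0.03 m).
It fails at once if the mug is moved more than 30 mm (distance of mug from where it was at the start of the episode above 0.03 m).
It fails at once if the amber bottle is moved more than 30 mm (distance of reagent from where it was at the start of the episode above 0.03 m).
It also fails if it takes over 58 s, if anything falls off the work surface, if the arm or the gripper's body presses on something with over 40 N, if the wrist force passes 120 N, or if a joint passes its speed limit or range.

## Working session

There is one attempt and no reset: what is moved stays moved. The work goes in short steps, Python scripts to look and compute and a tool call to move; the robot and the scene stay as the last step left them, time stands still between calls to the robot, and variables do not carry over. Pictures are saved under pics/ and viewed, at most 10 in all, crops included, and the job is handed in when it is done.

Besides the shell and the picture viewer there is one more tool, called after "Request:" by a JSON object that holds its "name" and its "arguments", one argument or row to a line. servo_tool: Moves the arm, as the interface text tells. Shift numbers are shares of 200 mm and turn numbers shares of pi/4 rad, none past 1 either way. Its arguments: {"type":"object","properties":{"motion":{"type":"array","items":{"type":"array","items":{"type":"number","minimum":-1,"maximum":1}}},"hand":{"type":"number"},"force":{"type":"number"}},"required":["motion"]}

```bash
mkdir -p pics; python3 - <<'E'
from workcell import r
import cv2,pickle
for n in("top","side"):
    f=r.grab_frame(n); cv2.imwrite(f"pics/{n}0.png",f["image"]); pickle.dump({k:f[k] for k in("camera_matrix","T")},open(n+".pkl","wb")); print(n,f["camera_matrix"],f["T"],[k for k in f])
print(r.read_state())
E
```

```text
top [[617.22969354   0.         316.39636539]
 [  0.         617.22969354 231.51826717]
 [  0.           0.           1.        ]] [[ 0.00480412  0.99825875 -0.05879102  0.44491935]
 [-0.9999852   0.00494591  0.00226643 -0.00245234]
 [ 0.00255326  0.05877926  0.99826774  1.40897378]
 [ 0.          0.          0.          1.        ]] ['image', 'camera_matrix', 'T']
side [[599.44499127   0.         309.80299133]
 [  0.         599.44499127 245.0292017 ]
 [  0.           0.           1.        ]] [[-0.99562627  0.07308649 -0.05819532  0.4575599 ]
 [-0.09327528 -0.74230822  0.66353465  0.85951934]
 [ 0.00529655  0.66606071  0.74587872  1.14414112]
 [ 0.          0.          0.          1.        ]] ['image', 'camera_matrix', 'T']
{'time': 0.1, 'joints': array([-1.25341589e+00,  3.53580736e-01,  1.63400898e+00, -2.45245726e-05,
        1.15518291e+00, -2.37550288e-03]), 'qd': array([-0.0012029 , -0.00270885, -0.00247104, -0.00126702,  0.00083306,
       -0.00032388]), 'joint_efforts': array([-1.05870913e-03, -5.94906807e+01, -3.34931159e+01,  6.97519910e-02,
        1.83959428e-02, -1.47836670e-05]), 'tcp_pos': array([ 0.19633787, -0.59292721,  0.21395934]), 'ee_rot': array([-3.14041263e+00,  1.96219767e-05,  3.19765864e-01]), 'force': array([0.8852816 , 0.31923432, 0.02455747]), 'torque': array([-0.0371967 , -0.00100549,  0.01684257]), 'gripper_force': 0.0, 'opening': 0.09190207864531443}
```

View pics/top0.png

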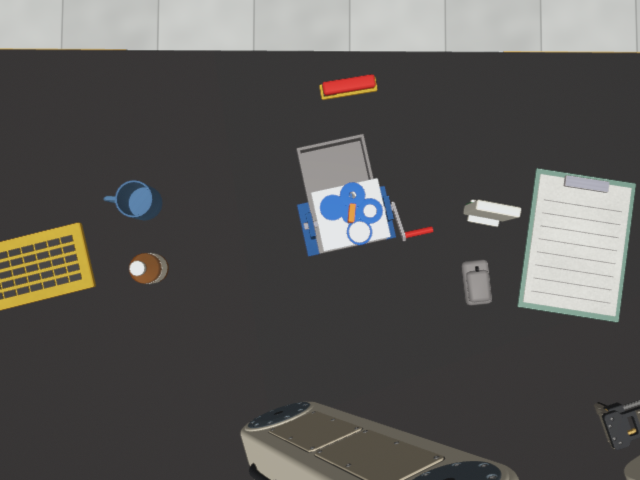

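View pics/side0.png

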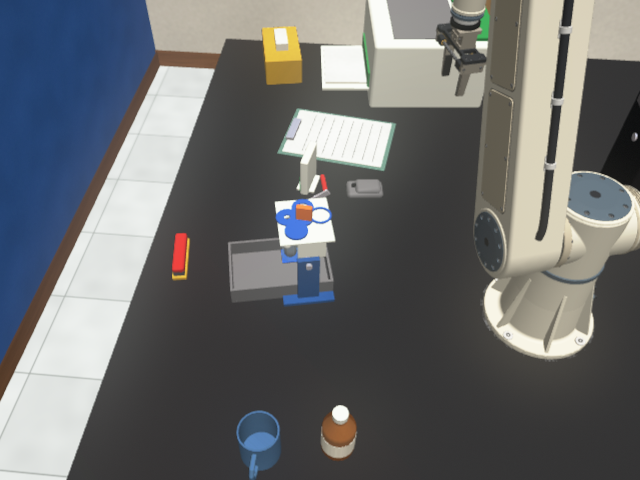

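The top view shows the dispenser near (352,213) with its tip-over side pointing up, and the crank pin at (418,232). The side view shows the same unit with the mouse and hygrometer on the pin's side. I'll enlarge the cap area.

```bash
python3 - <<'E'
import cv2
a=cv2.imread("pics/top0.png")[125:265,285:445]
cv2.imwrite("pics/crop0.png",cv2.resize(a,None,fx=5,fy=5,interpolation=cv2.INTER_CUBIC)[:600*2][:, :800][:700])
E
python3 -c "
import cv2
a=cv2.imread('pics/top0.png')[130:260,290:450];cv2.imwrite('pics/crop0.png',cv2.resize(a,(720,585),interpolation=cv2.INTER_CUBIC))"
```

```text
(no output)
```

View pics/crop0.png

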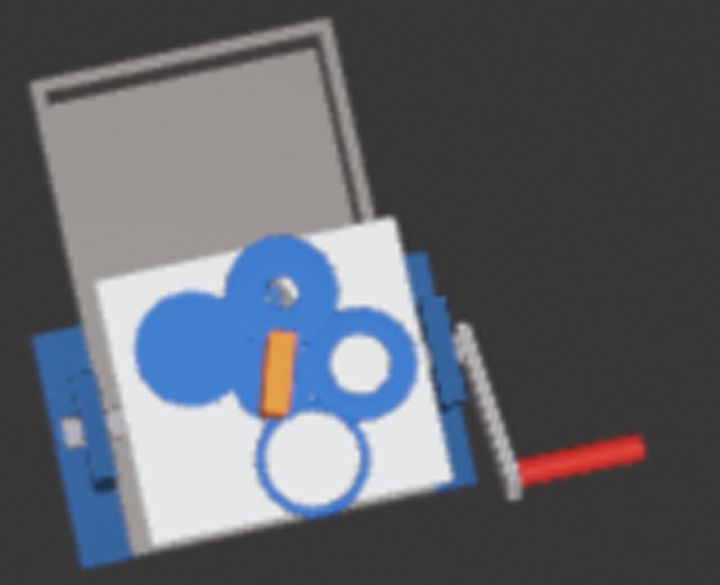

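The enlarged crop gives these positions (crop px): small hole (281,292), blank lobe (190,348), medium hole (360,364), large hole (313,463), knob bar from (283,332) to (275,415), and pin from (522,472) to (645,447). The deck corners are clear too.

```bash
cat > h.py <<'E'
import numpy as np,pickle
def ray(n,u,v,z):
    c=pickle.load(open(n+".pkl","rb"));K,T=c["camera_matrix"],np.array(c["T"])
    d=T[:3,:3]@np.array([(u-K[0,2])/K[0,0],-(v-K[1,2])/K[1,1],-1]);o=T[:3,3]
    return o+d*(z-o[2])/d[2]
def crop(x,y,z): return ray("top",290+x/4.5-.4,130+y/4.5-.4,z)
E
python3 - <<'E'
from h import *
np.set_printoptions(precision=4,suppress=True)
for n,x,y,z in [("c1",95,282,.177),("c2",395,218,.177),("c3",455,482,.177),("c4",148,550,.177),("small",281,292,.183),("blank",190,348,.183),("med",360,364,.183),("large",313,463,.183),("k1",283,332,.226),("k2",275,415,.226),("pin1",522,472,.1655),("pin2",645,447,.1655),("t1",32,82,.045),("t2",330,18,.045)]:
    print(n,crop(x,y,z)[:2])
P={n:crop(x,y,.183)[:2] for n,x,y in [("s",281,292),("b",190,348),("m",360,364),("l",313,463)]}
from scipy.optimize import least_squares
off=dict(b=1.3,s=0,m=-1.3,l=-2.6)  # lobe angle in cap frame
f=lambda p:np.concatenate([p[:2]+.039*np.array([np.cos(p[2]+o),np.sin(p[2]+o)])-P[k] for k,o in off.items()])
s=least_squares(f,[.5,0,0]);print("axis,world cap angle",s.x,f(s.x)*1e3)
C=[crop(*c,.177)[:2] for c in [(95,282),(395,218),(455,482),(148,550)]]
# corners: far-left, far-right, near-right, near-left
m=np.mean(C,0);ax=(C[0]+C[1]-C[2]-C[3]);ay=C[0]+C[3]-C[1]-C[2]
print("deck",m,np.arctan2(ax[1],ax[0]),np.arctan2(-ay[0],ay[1]),np.hypot(*ax)/2,np.hypot(*ay)/2)
k=crop(283,332,.226)-crop(275,415,.226);print("knob dir",np.arctan2(k[1],k[0]),(crop(283,332,.226)+crop(275,415,.226))/2)
E
```

```text
c1 [0.5963 0.0065]
c2 [ 0.6258 -0.1273]
c3 [ 0.5078 -0.1539]
c4 [ 0.4769 -0.0176]
small [ 0.5916 -0.0761]
blank [ 0.5664 -0.0358]
med [ 0.5597 -0.1111]
large [ 0.5156 -0.0903]
k1 [ 0.5692 -0.0744]
k2 [ 0.5336 -0.071 ]
pin1 [ 0.513  -0.1853]
pin2 [ 0.5245 -0.2406]
t1 [0.7121 0.0393]
t2 [ 0.745  -0.1085]
axis,world cap angle [ 0.5522 -0.0727 -0.0881] [-0.5367 -0.4537 -0.5441 -0.0964 -0.411   0.0423  1.4918  0.5078]
deck [ 0.5517 -0.0731] 0.2103991114932692 0.2196334819058764 0.12134065232766308 0.13837935888159716
knob dir -0.09428061037747057 [ 0.5514 -0.0727  0.226 ]
```

Request:
{"name": "servo_tool", "arguments": {
  "motion": [
    [0.2, -0.15, -0.2, 0],
    [0.4, -0.3, -0.4, 0],
    [0.6, -0.45, -0.45, 0],
    [0.84, -0.64, -0.45, 0],
    [0.84, -0.64, -0.45, 0],
    [0.84, -0.64, -0.45, 0],
    [0.84, -0.64, -0.45, 0]
  ],
  "hand": 1
}}

```text
time: 0.68
tcp_pos: [0.318, -0.4156, 0.3058]
ee_rot: [3.141, -0.002, 0.323]
force: [0.7, -1.1, 0.8]
opening: 0.092
gripper_force: 0.0
```

Request:
{"name": "servo_tool", "arguments": {
  "motion": [
    [0.2, -0.15, 0, 0],
    [0.4, -0.3, 0, 0],
    [0.6, -0.45, 0, 0],
    [0.84, -0.64, 0, 0],
    [0.84, -0.64, 0, 0],
    [0.84, -0.64, 0, 0],
    [0.84, -0.64, 0, 0]
  ]
}}

```text
time: 1.27
tcp_pos: [0.4358, -0.2433, 0.3042]
ee_rot: [-3.141, 0.0, 0.324]
force: [-0.4, -0.5, -1.1]
opening: 0.0918
gripper_force: 0.0
```

Request:
{"name": "servo_tool", "arguments": {
  "motion": [
    [0.2, -0.15, 0, 0.1],
    [0.4, -0.3, 0, 0.2],
    [0.6, -0.45, 0, 0.35],
    [0.82, -0.63, 0, 0.52],
    [0.82, -0.63, 0, 0.52],
    [0.82, -0.63, 0, 0.52],
    [0.82, -0.63, 0, 0.52],
    [0.82, -0.63, 0, 0.52]
  ]
}}

```text
time: 1.93
tcp_pos: [0.5504, -0.0751, 0.3041]
ee_rot: [3.141, 0.001, -0.088]
force: [-0.6, -0.9, 0.5]
opening: 0.0918
gripper_force: 0.0
```

```bash
cat >> h.py <<'E'
def go(x,y,z,yaw=None):
    from workcell import r
    from scipy.spatial.transform import Rotation as Rn
    s=r.read_state();R=Rn.from_euler("xyz",s["ee_rot"]).as_matrix()
    d=R.T@(np.array([x,y,z])-s["tcp_pos"])/.2
    t=0 if yaw is None else -(yaw-s["ee_rot"][2])/(np.pi/4)
    print(round(s["time"],2),s["tcp_pos"].round(4),s["ee_rot"].round(3),"move",d.round(3),round(t,3),"F",s["force"].round(1),s["torque"].round(2),"grip",round(s["opening"],4),s["gripper_force"],"J",s["joints"].round(2))
E
python3 -c "
from h import *
go(.552,-.073,.193,-.09)"
```

```text
1.93 [ 0.5504 -0.0751  0.3041] [ 3.141e+00  1.000e-03 -8.800e-02] move [ 0.008 -0.012  0.555] 0.002 F [-0.6 -0.9  0.5] [ 0.02 -0.02  0.07] grip 0.0918 0.0 J [-0.14  0.17  1.68 -0.    1.3   1.52]
```

Request:
{"name": "servo_tool", "arguments": {
  "motion": [
    [0.01, -0.012, 0.15, 0],
    [0.01, -0.012, 0.3, 0],
    [0.01, -0.012, 0.43, 0],
    [0.01, -0.012, 0.5, 0],
    [0.01, -0.012, 0.555, 0],
    [0.01, -0.012, 0.555, 0],
    [0.01, -0.012, 0.555, 0]
  ]
}}

```text
time: 2.52
tcp_pos: [0.5529, -0.0726, 0.1938]
ee_rot: [3.141, 0.0, -0.09]
force: [-0.4, -0.9, 0.2]
opening: 0.092
gripper_force: 0.0
```

Request:
{"name": "servo_tool", "arguments": {
  "motion": [
    [0, 0, 0, 0],
    [0, 0, 0, 0],
    [0, 0, 0, 0],
    [0, 0, 0, 0],
    [0, 0, 0, 0],
    [0, 0, 0, 0],
    [0, 0, 0, 0],
    [0, 0, 0, 0]
  ],
  "hand": 0,
  "force": 25
}}

```text
time: 3.18
tcp_pos: [0.5533, -0.0712, 0.1936]
ee_rot: [-3.142, -0.0, -0.088]
force: [0.4, -0.3, -0.3]
opening: 0.0405
gripper_force: 0.0
```

```bash
python3 -c "
from h import *
go(.552,-.073,.193,1.51)"
```

```text
3.18 [ 0.5533 -0.0712  0.1936] [-3.142 -0.    -0.088] move [-0.006  0.01   0.003] -2.035 F [ 0.4 -0.3 -0.3] [ 0.04  0.   -0.04] grip 0.0405 0.0 J [-0.13  0.27  1.8   0.    1.07  1.53]
```

Fingers are still closing, so I'll wait.

Request:
{"name": "servo_tool", "arguments": {
  "motion": [
    [0, 0, 0, 0],
    [0, 0, 0, 0],
    [0, 0, 0, 0],
    [0, 0, 0, 0],
    [0, 0, 0, 0],
    [0, 0, 0, 0],
    [0, 0, 0, 0],
    [0, 0, 0, 0]
  ]
}}

```text
time: 3.85
tcp_pos: [0.5532, -0.0734, 0.1936]
ee_rot: [3.138, -0.0, -0.088]
force: [-0.4, -11.1, -1.3]
opening: 0.0119
gripper_force: 25.0
```

```bash
python3 -c "
from h import *
go(.552,-.073,.193,1.51)"
```

```text
3.85 [ 0.5532 -0.0734  0.1936] [ 3.138 -0.    -0.088] move [-0.006 -0.001  0.003] -2.035 F [ -0.4 -11.1  -1.3] [-1.7   0.11  0.06] grip 0.0119 24.99998152256012 J [-0.13  0.27  1.8  -0.    1.07  1.53]
```

Request:
{"name": "servo_tool", "arguments": {
  "motion": [
    [0, 0.01, 0, 0],
    [0, 0.01, 0, -0.1],
    [0, 0.01, 0, -0.2],
    [0, 0.01, 0, -0.3],
    [0, 0.01, 0, -0.4],
    [0, 0.01, 0, -0.5],
    [0, 0.01, 0, -0.6],
    [0, 0.01, 0, -0.7],
    [0, 0.01, 0, -0.7],
    [0, 0.01, 0, -0.7]
  ]
}}

```text
time: 4.68
tcp_pos: [0.553, -0.0728, 0.1936]
ee_rot: [-3.141, -0.0, 0.459]
force: [0.3, 3.2, -0.7]
opening: 0.0119
gripper_force: 25.0
```

```bash
python3 -c "
from h import *
go(.552,-.073,.193,1.51)"
```

```text
4.68 [ 0.553  -0.0728  0.1936] [-3.141 -0.     0.459] move [-0.005 -0.001  0.003] -1.339 F [ 0.3  3.2 -0.7] [0.56 0.03 0.06] grip 0.0119 24.99971330165863 J [-0.13  0.27  1.8   0.    1.07  0.98]
```

Request:
{"name": "servo_tool", "arguments": {
  "motion": [
    [0, 0, 0, -0.1],
    [0, 0, 0, -0.2],
    [0, 0, 0, -0.3],
    [0, 0, 0, -0.4],
    [0, 0, 0, -0.5],
    [0, 0, 0, -0.6],
    [0, 0, 0, -0.7],
    [0, 0, 0, -0.7],
    [0, 0, 0, -0.7]
  ]
}}

```text
time: 5.43
tcp_pos: [0.5526, -0.0723, 0.1936]
ee_rot: [-3.14, -0.001, 1.008]
force: [-1.7, 5.6, 2.2]
opening: 0.0118
gripper_force: 25.0
```

Request:
{"name": "servo_tool", "arguments": {
  "motion": [
    [0, 0, 0, -0.1],
    [0, 0, 0, -0.2],
    [0, 0, 0, -0.3],
    [0, 0, 0, -0.4],
    [0, 0, 0, -0.5],
    [0, 0, 0, -0.6],
    [0, 0, 0, -0.64],
    [0, 0, 0, -0.64],
    [0, 0, 0, -0.64]
  ]
}}

```text
time: 6.18
tcp_pos: [0.5519, -0.0721, 0.1935]
ee_rot: [-3.139, -0.002, 1.511]
force: [-3.8, 6.6, 3.9]
opening: 0.0118
gripper_force: 25.0
```

Request:
{"name": "servo_tool", "arguments": {
  "motion": [
    [0, 0, 0, 0],
    [0, 0, 0, 0],
    [0, 0, 0, 0],
    [0, 0, 0, 0],
    [0, 0, 0, 0],
    [0, 0, 0, 0]
  ],
  "hand": 0.6
}}

```text
time: 6.68
tcp_pos: [0.5532, -0.0734, 0.1936]
ee_rot: [3.141, 0.0, 1.513]
force: [0.5, 0.1, -0.3]
opening: 0.0493
gripper_force: 0.0
```

```bash
python3 -c "
from h import *
go(.552,-.073,.30,1.51)"
```

```text
6.68 [ 0.5532 -0.0734  0.1936] [3.141 0.    1.513] move [ 0.002 -0.006 -0.532] 0.004 F [ 0.5  0.1 -0.3] [-0.04 -0.09  0.01] grip 0.0493 0.0 J [-0.13  0.27  1.8  -0.    1.07 -0.08]
```

Request:
{"name": "servo_tool", "arguments": {
  "motion": [
    [0, 0, -0.15, 0],
    [0, 0, -0.35, 0],
    [0, 0, -0.53, 0],
    [0, 0, -0.53, 0],
    [-0.2, 0, -0.53, -0.1],
    [-0.4, -0.06, -0.53, -0.2],
    [-0.6, -0.1, -0.53, -0.34],
    [-0.8, -0.12, -0.53, -0.34],
    [-0.94, -0.12, -0.53, -0.34],
    [-0.94, -0.12, -0.53, -0.34],
    [-0.94, -0.12, -0.53, -0.34]
  ]
}}

```text
time: 7.6
tcp_pos: [0.518, -0.2608, 0.2992]
ee_rot: [-3.141, -0.0, 1.778]
force: [0.4, -0.6, 0.8]
opening: 0.0548
gripper_force: 0.0
```

```bash
python3 - <<'E'
from h import *
from workcell import r
import cv2
f=r.grab_frame("top")["image"];cv2.imwrite("pics/top1.png",cv2.resize(f[130:260,290:450],(720,585),interpolation=cv2.INTER_CUBIC))
go(.5185,-.2165,.1465,1.784)
print(ray("top",492,212,.115))
E
```

```text
7.65 [ 0.5182 -0.2596  0.2992] [-3.141e+00 -1.000e-03  1.779e+00] move [0.21  0.046 0.764] -0.006 F [ 0.2 -0.1  0.1] [-0.05 -0.08  0.03] grip 0.0555 0.0 J [-0.47  0.21  1.63  0.    1.3  -0.68]
[ 0.5641239  -0.37492462  0.115     ]
```

View pics/top1.png

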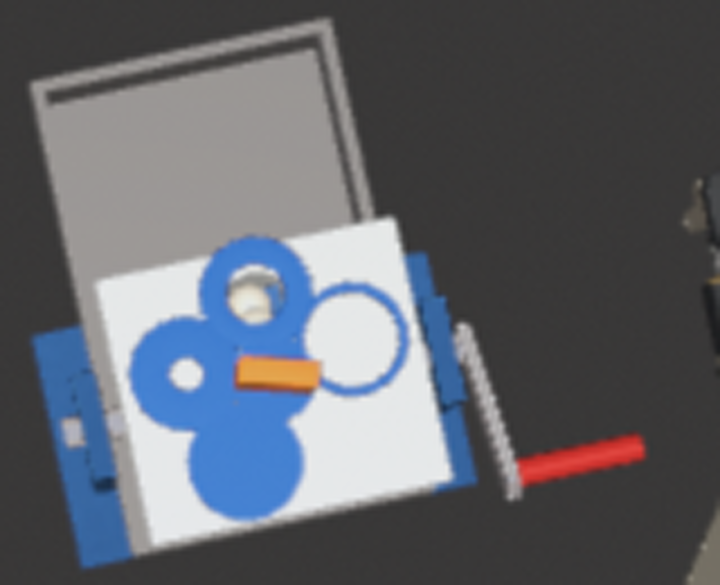

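The medium hole is now at crop (255,293) with a white ball visible in it. The small hole is at (186,374), the blank lobe at (246,465) and the large hole at (353,338).

```bash
python3 - <<'E'
from h import *
from scipy.optimize import least_squares
P={k:crop(*v,.183)[:2] for k,v in dict(m=(255,293),s=(186,374),b=(246,465),l=(353,338)).items()}
off=dict(b=1.3,s=0,m=-1.3,l=-2.6)
f=lambda p:np.concatenate([p[:2]+.039*np.array([np.cos(p[2]+o),np.sin(p[2]+o)])-P[k] for k,o in off.items()])
s=least_squares(f,[.5,0,1.5]);print(s.x, s.x[2]-.213,f(s.x)*1e3)
E
```

```text
[ 0.55255499 -0.07316946  1.51971798] 1.306717981722343 [ 0.98280944 -0.13076472 -0.27265574 -0.18733481 -0.42760726 -0.1380249
 -0.28254645  0.45612442]
```

Request:
{"name": "servo_tool", "arguments": {
  "motion": [
    [0.1, 0.046, 0.1, 0],
    [0.21, 0.046, 0.25, 0],
    [0.21, 0.046, 0.4, 0],
    [0.21, 0.046, 0.55, 0],
    [0.21, 0.046, 0.68, 0],
    [0.21, 0.046, 0.764, 0],
    [0.21, 0.046, 0.764, 0],
    [0.21, 0.046, 0.764, 0]
  ],
  "hand": 0.6
}}

```text
time: 8.32
tcp_pos: [0.5184, -0.2151, 0.1465]
ee_rot: [-3.14, -0.001, 1.782]
force: [0.0, -0.4, 0.3]
opening: 0.0552
gripper_force: 0.0
```

Request:
{"name": "servo_tool", "arguments": {
  "motion": [
    [0, 0, 0, 0],
    [0, 0, 0, 0],
    [0, 0, 0, 0],
    [0, 0, 0, 0],
    [0, 0, 0, 0],
    [0, 0, 0, 0],
    [0, 0, 0, 0],
    [0, 0, 0, 0],
    [0, 0, 0, 0],
    [0, 0, 0, 0]
  ],
  "hand": 0,
  "force": 20
}}

```text
time: 9.15
tcp_pos: [0.5189, -0.2167, 0.147]
ee_rot: [3.141, 0.0, 1.781]
force: [0.4, 1.0, 2.2]
opening: 0.011
gripper_force: 20.0
```

Request:
{"name": "servo_tool", "arguments": {
  "motion": [
    [0, 0.022, -0.03, 0],
    [0, 0.046, -0.059, 0],
    [0, 0.074, -0.084, 0],
    [0, 0.104, -0.107, 0],
    [0, 0.136, -0.126, 0],
    [0, 0.17, -0.143, 0],
    [0, 0.205, -0.156, 0],
    [0, 0.241, -0.165, 0],
    [0, 0.278, -0.17, 0],
    [0, 0.316, -0.172, 0],
    [0, 0.316, -0.172, 0]
  ]
}}

```text
time: 10.07
tcp_pos: [0.5814, -0.2032, 0.1825]
ee_rot: [3.142, 0.0, 1.781]
force: [-1.9, -0.3, 6.6]
opening: 0.011
gripper_force: 20.0
```

Request:
{"name": "servo_tool", "arguments": {
  "motion": [
    [0, 0.037, 0.002, 0],
    [0, 0.074, 0.007, 0],
    [0, 0.11, 0.017, 0],
    [0, 0.146, 0.03, 0],
    [0, 0.18, 0.046, 0],
    [0, 0.212, 0.066, 0],
    [0, 0.241, 0.088, 0],
    [0, 0.269, 0.114, 0],
    [0, 0.294, 0.142, 0],
    [0, 0.316, 0.172, 0],
    [0, 0.316, 0.172, 0],
    [0, 0.316, 0.172, 0],
    [0, 0.316, 0.172, 0],
    [0, 0.316, 0.172, 0],
    [0, 0.316, 0.172, 0],
    [0, 0.316, 0.172, 0]
  ]
}}

```text
time: 11.4
tcp_pos: [0.6425, -0.1902, 0.1468]
ee_rot: [3.141, -0.0, 1.781]
force: [3.0, -0.4, -6.5]
opening: 0.0111
gripper_force: 20.0
```

```bash
python3 - <<'E'
from h import *
from workcell import r
import cv2
f=r.grab_frame("top")["image"][110:270,280:440];g=r.grab_frame("side")["image"][180:320,210:370]
cv2.imwrite("pics/v2.png",np.hstack([cv2.resize(f,(400,400),interpolation=2),cv2.resize(g,(400,400),interpolation=2)]))
go(.64,-.19,.1465)
E
```

```text
11.5 [ 0.6424 -0.1902  0.1469] [ 3.141 -0.     1.781] move [ 0.003 -0.012  0.002] 0 F [ 3.5  0.6 -5.5] [-0.06 -0.64  0.  ] grip 0.0117 19.998851716518402 J [-0.29  0.49  1.59  0.    1.07 -0.5 ]
```

View pics/v2.png

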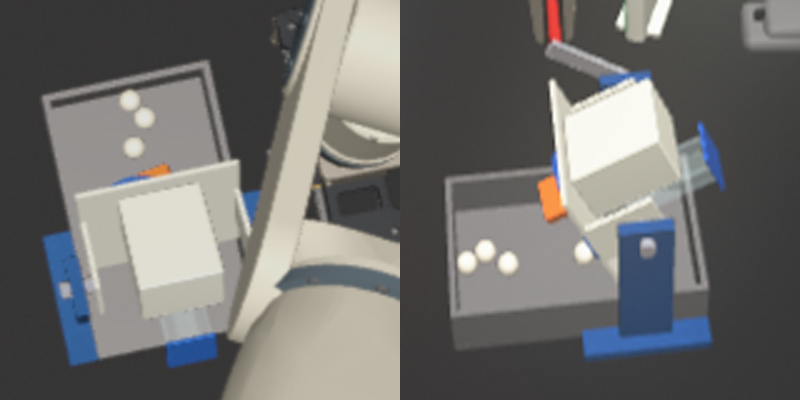

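The side view shows three balls in the tray and a fourth beside the cap at (583,252). I'll release the pin and back off upward, then look again.

Request:
{"name": "servo_tool", "arguments": {
  "motion": [
    [0, 0, 0, 0],
    [0, 0, 0, 0],
    [0, 0, 0, 0],
    [0, 0, 0, 0],
    [0, 0, 0, 0],
    [0, 0, 0, 0]
  ],
  "hand": 0.6
}}

```text
time: 12.0
tcp_pos: [0.6422, -0.1903, 0.147]
ee_rot: [3.142, 0.0, 1.781]
force: [0.2, 0.1, -0.7]
opening: 0.0491
gripper_force: 0.0
```

Request:
{"name": "servo_tool", "arguments": {
  "motion": [
    [0, 0, -0.15, 0],
    [0, 0, -0.3, 0],
    [0, 0, -0.5, 0],
    [-0.2, 0, -0.6, 0],
    [-0.4, 0, -0.6, 0],
    [-0.4, 0, -0.6, 0],
    [-0.4, 0, -0.6, 0],
    [-0.4, 0, -0.6, 0],
    [-0.4, 0, -0.6, 0]
  ]
}}

```text
time: 12.75
tcp_pos: [0.6584, -0.2675, 0.266]
ee_rot: [-3.14, -0.001, 1.781]
force: [0.4, -0.5, -0.4]
opening: 0.055
gripper_force: 0.0
```

```bash
python3 - <<'E'
from h import *
from workcell import r
import cv2
f=r.grab_frame("top")["image"][110:270,280:440];g=r.grab_frame("side")["image"][180:320,210:370]
cv2.imwrite("pics/v3.png",np.hstack([cv2.resize(f,(400,400),interpolation=2),cv2.resize(g,(400,400),interpolation=2)]))
go(.64,-.19,.1465)
E
```

```text
12.85 [ 0.6586 -0.2673  0.2663] [-3.141e+00 -1.000e-03  1.782e+00] move [ 0.397 -0.01   0.599] 0 F [-0.4  0.1  0.2] [-0.07 -0.1  -0.01] grip 0.0553 0.0 J [-0.39  0.45  1.37  0.    1.32 -0.6 ]
```

View pics/v3.png

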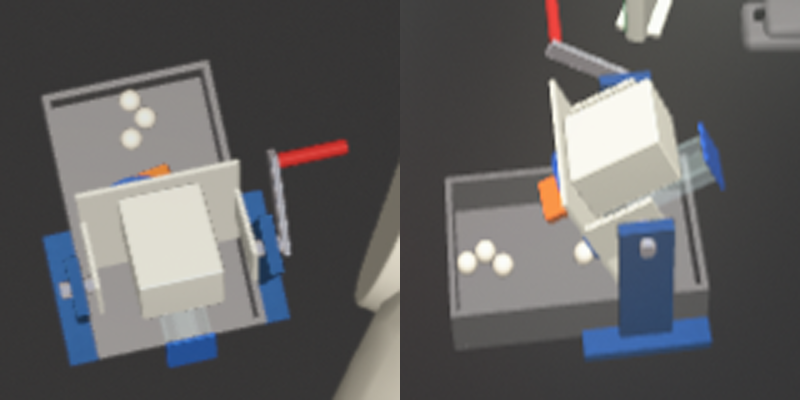

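```bash
python3 - <<'E'
from h import *
c,s=np.cos(.213),np.sin(.213)
for z in(.015,.045,.06,.07):
    p=ray("side",210+183*.4,180+252*.35,z)[:2]-[.5525,-.073]; print(z,(c*p[0]+s*p[1],-s*p[0]+c*p[1]))
for u,v in((467-400,262),(85,250),(103,264)):
    p=ray("side",210+u*.4,180+v*.35,.015)[:2]-[.5525,-.073]; print((c*p[0]+s*p[1],-s*p[0]+c*p[1]))
c_=__import__("pickle").load(open("side.pkl","rb"))
def proj(x,y,z):
    w=np.array([.5525+c*x-s*y,-.073+s*x+c*y,z,1]);q=np.linalg.inv(c_["T"])@w;K=c_["camera_matrix"];return K[0,0]*q[0]/-q[2]+K[0,2],K[1,2]+K[1,1]*q[1]/q[2]
t=2.0
for h in(170,180,190,200):
  x,z=33*np.cos(t)+(h-125)*np.sin(t),125-33*np.sin(t)+(h-125)*np.cos(t)
  u,v=proj(x/1e3,0,z/1e3);print(h,(x,z),400+(u-210)/.4,(v-180)/.35)
E
```

```text
0.015 (np.float64(0.051639911921657455), np.float64(-0.0010652881769039075))
0.045 (np.float64(0.053039921999834004), np.float64(0.023712316759218286))
0.06 (np.float64(0.053739927038922324), np.float64(0.03610111922727932))
0.07 (np.float64(0.05420659706498112), np.float64(0.04436032087265347))
(np.float64(0.1644593387403242), np.float64(-0.003040182106534544))
(np.float64(0.14649647146382733), np.float64(-0.014272511379145151))
(np.float64(0.1298861370850296), np.float64(0.0031659559867021694))
170 (np.float64(27.185538601099978), np.float64(76.2665772701311)) 607.047366240081 203.2294477757432
180 (np.float64(36.278512869356796), np.float64(72.10510890465967)) 597.5723369323691 207.4787130050953
190 (np.float64(45.37148713761361), np.float64(67.94364053918825)) 588.1285408402807 211.71397107807465
200 (np.float64(54.46446140587043), np.float64(63.78217217371682)) 578.7158237835151 215.9352911399016
```

The fourth ball lies on the tray floor at x=52, y≈0 mm in the dispenser frame, because a ball in the hole would show about 40 rows higher. I'll let things settle for 1.5 s, check for remaining motion and hand in.

Request:
{"name": "servo_tool", "arguments": {
  "motion": [
    [0, 0, 0, 0],
    [0, 0, 0, 0],
    [0, 0, 0, 0],
    [0, 0, 0, 0],
    [0, 0, 0, 0],
    [0, 0, 0, 0],
    [0, 0, 0, 0],
    [0, 0, 0, 0],
    [0, 0, 0, 0],
    [0, 0, 0, 0],
    [0, 0, 0, 0],
    [0, 0, 0, 0],
    [0, 0, 0, 0],
    [0, 0, 0, 0],
    [0, 0, 0, 0],
    [0, 0, 0, 0],
    [0, 0, 0, 0],
    [0, 0, 0, 0]
  ]
}}

```text
time: 14.35
tcp_pos: [0.6589, -0.2685, 0.2668]
ee_rot: [-3.142, -0.0, 1.781]
force: [-0.6, -0.2, -0.1]
opening: 0.0549
gripper_force: 0.0
```

```bash
python3 - <<'E'
from workcell import r
import cv2,numpy as np
f=[r.grab_frame("side")["image"][180:320,210:330].astype(int) for _ in range(8)]
d=abs(f[0]-f[-1]).max(); print("diff over .35s",d)
g=f[-1].astype(np.uint8); n,l,s,c=cv2.connectedComponentsWithStats((g.min(2)>175).astype(np.uint8)); print(s[1:,4],c[1:].round(1))
if d<40: print(r.finish_job())
E
```

```text
diff over .35s 3
[  72   14    1    2    1    1    2    4    2    2 1408   13  131   38
    8   16] [[102.9   5.4]
 [ 88.1   6.4]
 [ 66.   16. ]
 [ 68.5  17. ]
 [ 71.   18. ]
 [ 74.   19. ]
 [ 76.5  20. ]
 [ 80.5  21.5]
 [ 84.5  23. ]
 [ 87.5  24. ]
 [ 82.8  48.6]
 [113.8  59. ]
 [ 33.7  89.9]
 [ 72.7  87.8]
 [ 98.5  84.5]
 [ 84.9  92.1]]
the job is handed in; nothing more can be done
None
```

The job is handed in: I turned the cap to the medium hole (about 1.31 rad) while the magazine was upright, then tipped it to about 2.0 rad; all four white balls lay at rest in the tray, the steel ball was behind a hole too small for it (not seen directly), and the bystanders were not touched; no verdict came back.

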